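Rock the tomato tub to fill the crate

TASK

Empty the five tomatoes from the heavy steel tub into the cardboard crate beside it by rocking the tub forward on its lower front edge, without lifting it off its stand and without touching the tomatoes with the gripper. Then ease it back, never letting it drop, until it stands upright where it was, and let go. Leave the bread board, the bottle and the bowl where they are.

Things in the scene. Friction and masses are not known exactly. Their poses are not given: they have to be found in the camera images.
- tub: Heavy open steel tub (1.3 to 1.9 kg empty) on the rubber-topped plinth; origin at the middle of its lower front edge, at foot level; +x level to the pouring side, +z up. Body x -150 to 0, 210 wide, walls 5 thick; rear and side walls up to z = 135. It stands on two black bars 25 high (front bar x -20 to 0, rear bar x -150 to -130) and rocks forward about the lower front edge.
- tub_handle (a point): Middle of the tub's grab handle: fixed level round black bar, 16 diameter, along the tub's y, above the rear wall, at (-145, 0, 190) in the tub's frame; 120 clear between its uprights, 47 clear below it to the rear rim. Pinched across from above, the bar can turn between the fingers like a hinge, so the gripper may stay pointing down while the tub rocks.
- tub_edge (a point): Middle of the tub's lower front edge (same point as the tub's origin), the line it rocks about; 95 above the table, 10 to 20 back from the plinth's pouring-side face.
- tub_lip (a point): Middle of the pouring lip, the top of the tub's front wall, which leans out at 45 degrees from (x 0, z 25) to this point at (60, 0, 85) in the tub's frame. Tomatoes roll out over it once the tub leans past 45 degrees; at about 67 degrees it empties fully. The tub balances at about 60 degrees and falls on forward beyond that unless held.
- plinth: Fixed plywood block with a black rubber top, 210 (x) by 260 (y) by 95 high; origin at the centre of its underside, +x points to the pouring side.
- crate: Fixed open cardboard crate on the table beside the plinth's pouring side, 240 (x) by 300 (y), walls 6 thick and 90 high, except the wall next to the plinth (at its -x end), which is only 40 high so that the tub's lip passes over it. Origin at the centre of its underside, +x points away from the plinth.
- bread_board: Bystander: wooden board 170 by 130 with a stack of four round bread slices, 76 high overall; origin at the centre of its underside.
- oil: Bystander: amber oil bottle, 68 in diameter, 220 high; origin at the centre of its base.
- bowl: Bystander: white bowl, 150 across, 65 high; origin at the centre of its base.
- tomato1: Red tomato, firm, a ball 60 in diameter, 110 g, origin at its centre. One of five in the tub.
- tomato2: Red tomato, firm, a ball 60 in diameter, 110 g, origin at its centre. One of five in the tub.
- tomato3: Red tomato, firm, a ball 60 in diameter, 110 g, origin at its centre. One of five in the tub.
- tomato4: Red tomato, firm, a ball 60 in diameter, 110 g, origin at its centre. One of five in the tub.
- tomato5: Red tomato, firm, a ball 60 in diameter, 110 g, origin at its centre. One of five in the tub.
Mind the look-alikes: they are no part of the job. What is shaped like the tomato1 but purple or white is not meant.

How it is judged:
On the way, in this order (a step that is already met when the one before it is completed fails the run):
1. the tub leans more than 23 degrees forward, rocked on its lower front edge, which stays on the plinth (angle between tub's own z axis and vertical above 0.4 rad and height (world z) of tub_edge between 0.075 and 0.115 m), for 0.1 s.
2. all five tomatoes are in the crate (x of tomato1 in the frame of crate between -0.12 and 0.12 m and y of tomato1 in the frame of crate between -0.15 and 0.15 m and z of tomato1 in the frame of crate between 0 and 0.1 m and x of tomato2 in the frame of crate between -0.12 and 0.12 m and y of tomato2 in the frame of crate between -0.15 and 0.15 m and z of tomato2 in the frame of crate between 0 and 0.1 m and x of tomato3 in the frame of crate between -0.12 and 0.12 m and y of tomato3 in the frame of crate between -0.15 and 0.15 m and z of tomato3 in the frame of crate between 0 and 0.1 m and x of tomato4 in the frame of crate between -0.12 and 0.12 m and y of tomato4 in the frame of crate between -0.15 and 0.15 m and z of tomato4 in the frame of crate between 0 and 0.1 m and x of tomato5 in the frame of crate between -0.12 and 0.12 m and y of tomato5 in the frame of crate between -0.15 and 0.15 m and z of tomato5 in the frame of crate between 0 and 0.1 m), for 0.2 s.
At the end, for the whole second after the job is handed in: All five tomatoes lie inside the crate's walls; the tub stands upright (within 4.5 degrees) and at rest on the plinth, its lower front edge within 40 mm of where it began (all of step 2 and height (world z) of tub_edge between 0.075 and 0.115 m and angle between tub's own z axis and vertical below 0.08 rad and distance of tub_edge from where it was at the start of the episode below 0.04 m and linear speed of tub below 0.03 m/s and angular speed of tub below 0.1 rad/s); the robot touches nothing.
It fails at once if the tub is lifted off the plinth or falls off it (its lower front edge rises or sinks 20 mm) (not (height (world z) of tub_edge between 0.075 and 0.115 m)).
It fails at once if the tub falls (turns faster than 3.5 rad/s) (angular speed of tub above 3.5 rad/s).
It fails at once if the gripper's fingers press on a tomato (over 1 N) (contact force between the fingers and tomato1 above 1 N or contact force between the fingers and tomato2 above 1 N or contact force between the fingers and tomato3 above 1 N or contact force between the fingers and tomato4 above 1 N or contact force between the fingers and tomato5 above 1 N).
It fails at once if a bystander is moved more than 30 mm (distance of any of bread_board, oil, bowl from where it was at the start of the episode above 0.03 m).
It also fails if it takes over 50 s, if anything falls off the work surface, if the arm or the gripper's body presses on something with over 40 N, if the wrist force passes 120 N, or if a joint passes its speed limit or range.

ROBOT

A 6-joint arm with a two-finger parallel gripper is mounted at the origin on the work surface. World frame = base frame: x ahead of the robot, y to its left, z up, the work surface at z = 0. Lengths are in m, angles in rad, forces in N, time in s.
With the tool pointing down it reaches from about 0.35 to 0.775 m from the base axis. Payload 5.5 kg.
Tool frame: the origin (TCP) lies between the finger pads; the fingertips stand 22 mm ahead of it and the grasp point (between the pads) lies 3 mm ahead of it (env.finger_overhang is the distance from the TCP to the fingertips, in m); y points along the fingers, x is the direction in which the jaws open and shut, and the axes are right-handed (so a half turn about y gives the same grasp; the last joint's range is limited). The gripper opens to 85 mm and grips with 20 to 120 N. Pads are 22 mm wide; open, the fingers measure 114 mm over their backs; the gripper's body (76 mm by 85 mm) begins 54 mm behind the grasp point. The pads swing forward as they close: fully open they stand 13 mm farther back than shut.
Start: joints at [1.061, 0.313, 0.046, 1.304, 0, 1.431], TCP at [0.208, 0.536, 0.253] pointing down, gripper open.
Joint ranges: [-2.76, 2.76], [-0.86, 1.69], [-1.03, 1.26], [-2.2, 2.34], [-1.47, 1.5], [-3.14, 3.14]. Speed limits (rad/s): [2.57, 2.57, 3.14, 3.14, 3.14, 3.14].

INTERFACE

Orientations are given as a unit quaternion [w, x, y, z].
In Python, from workcell import monitor, cams, job, env gives the robot as it stands.
- The arm moves only by the tool drive_tool, never from a script. Its argument "plan" is text: rows parted by semicolons, each of 7 numbers parted by spaces: the opening, from -1 (shut) to 1 (fully open), then the shift along the tool's x, y, z in mm, then the turn, a rotation vector about the tool's x, y, z in degrees. In form: gripper x y z rx ry rz; .... A call has 1 to 8 rows; each row shifts and turns the pose as measured when the row begins, along the tool's axes as they then stand; what a row does not reach is not made up. A row lasts 1/8 s, in which the tool goes at most 62.5 mm and 10.7 degrees, less where a joint would pass 70% of its speed; a pose out of reach is approached as far as the arm can. A call is refused whole if a number of a shift passes 62.5 or a number of a turn 10.7, either way. A call with a gripper value outside its range is refused whole. The fingers move at their own pace and stop on an object; "grip_force" is the grip in N (left out, the last holds). Time passes only in rows, so rows that do not move let the fingers close. It gives the time, the measured TCP pose, the force and the opening at its end, in the units of the state.
- monitor.get_state(): the state, without advancing time (a new reading comes with each control period).
- cams.read_camera(name): name is "side" or "top"; returns (picture, depth): 384x512x3 uint8, red, green, blue; 384x512 float32, m along the optical axis (not along the pixel's ray), 0 where there is no reading.
- cams.calibration(name): a dict with "fx", "fy", "cx", "cy" (pixels), "R" (3x3) and "t" (3): a world point X has camera coordinates R X + t. Camera axes: x right, y down, z forward; pixel columns grow to the right and rows downward; lengths in m; the calibration is good to about 2 mm. A picture is of the moment at which its call begins. calibration takes no time and is no camera call.
- job.hand_in(): hands the job in, once; it reports no verdict.
The state is a dict: "clock": time; "joint_pos": joint angles; "qvel": joint speeds; "tau": joint torques, N m; "tcp_pos": TCP position; "orientation": TCP orientation; "wrist_force": force on the tool from outside, world axes, zero at the start; "ft_torque": the same for the moment, N m; "finger_gap": finger opening in m.
Only numpy, scipy, OpenCV 4.12 (cv2) and the standard library are available. Lean on these libraries where they do the work, as an engineer would, in place of code of your own. Each camera call takes 0.05 s, during which the arm holds its last target.

## Working session

There is one attempt and no reset: what is moved stays moved. The work goes in short steps, Python scripts to look and compute and a tool call to move; the robot and the scene stay as the last step left them, time stands still between calls to the robot, and variables do not carry over. Pictures are saved under pics/ and viewed, and the job is handed in when it is done.

Besides the shell and the picture viewer there is one more tool, called as name(argument=value, ...) on one line, values as JSON. drive_tool: Moves the arm, as the interface text tells. Its arguments: {"type":"object","properties":{"plan":{"type":"string"},"grip_force":{"type":"number"}},"required":["plan"]}

```bash
mkdir -p pics; ls; python3 - <<'E'
from workcell import monitor,cams,job,env
import cv2,numpy as np
print(monitor.get_state())
for n in("side","top"):
    p,d=cams.read_camera(n); np.savez(f"{n}0.npz",p=p,d=d); cv2.imwrite(f"pics/{n}0.png",p[...,::-1]); print(n,cams.calibration(n))
E
```

```text
pics
{'clock': 0.0, 'joint_pos': array([ 1.06142201e+00,  3.14013157e-01,  4.49651810e-02,  1.30365843e+00,
       -1.43799731e-05,  1.43120508e+00]), 'qvel': array([-6.55235160e-04, -1.51696913e-03,  7.29594474e-04, -4.06669083e-04,
       -9.57903742e-04,  6.48807120e-06]), 'tau': array([ 1.81649255e-03, -4.80620313e+01,  2.98535156e+01,  1.91199244e-02,
       -3.25666842e-04, -1.18092339e-05]), 'tcp_pos': array([0.20757329, 0.53568737, 0.25239598]), 'orientation': array([-0.58309288,  0.5837027 ,  0.39895538, -0.40016054]), 'wrist_force': array([ 0.33594976, -0.05454616, -0.17056115]), 'ft_torque': array([ 0.01618664, -0.00593329,  0.00261136]), 'finger_gap': 0.08482175426807821}
side {'fx': 426.07830348856623, 'fy': 426.07830348856623, 'cx': 252.32915130272784, 'cy': 189.08472263092384, 'R': array([[ 0.77952781, -0.62586936, -0.02497884],
       [-0.31953084, -0.36304693, -0.87526965],
       [ 0.53873596,  0.69027854, -0.48298974]]), 't': array([-0.40808628,  0.33498045,  1.13042597])}
top {'fx': 375.3831835926093, 'fy': 375.3831835926093, 'cx': 252.37262791987834, 'cy': 199.35682367302837, 'R': array([[-0.01388896, -0.99986642,  0.00861644],
       [-0.98727079,  0.01234752, -0.15856839],
       [ 0.15844082, -0.0107091 , -0.9873104 ]]), 't': array([0.01315067, 0.52565466, 1.24619226])}
```

View pics/side0.png

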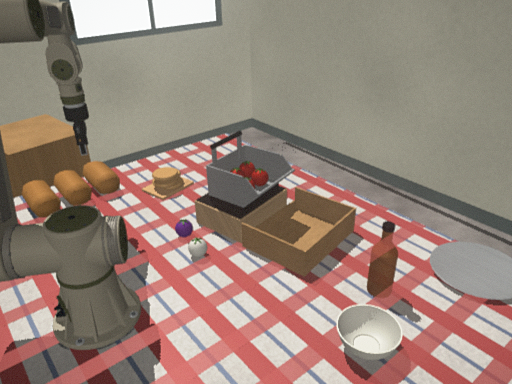

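View pics/top0.png

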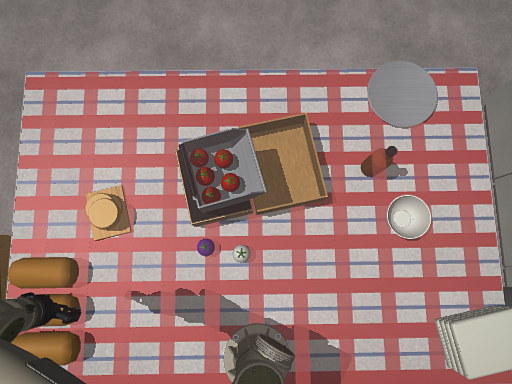

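The top view shows the tub at about (220,170), with its handle on the left and the crate on the right at (290,165). The look-alikes are a purple ball at (206,247) and a white one at (241,253); the tomatoes are the red balls inside the tub. Next I'll enlarge the tub to find the handle.

```bash
cat > h.py <<'E'
import numpy as np
from workcell import cams
def pix(n,X):
    c=cams.calibration(n);q=c["R"]@np.array(X)+c["t"];return np.array([c["fx"]*q[0]/q[2]+c["cx"],c["fy"]*q[1]/q[2]+c["cy"]])
def back(n,u,v,d):
    c=cams.calibration(n);return c["R"].T@(np.array([(u-c["cx"])/c["fx"]*d,(v-c["cy"])/c["fy"]*d,d])-c["t"])
def atz(n,u,v,z):
    c=cams.calibration(n);o=-c["R"].T@c["t"];r=c["R"].T@np.array([(u-c["cx"])/c["fx"],(v-c["cy"])/c["fy"],1]);return o+r*(z-o[2])/r[2]
E
python3 - <<'E'
import cv2,numpy as np
p=np.load("top0.npz")["p"][...,::-1]; cv2.imwrite("pics/t1.png",cv2.resize(p[105:235,165:335],None,fx=4.5,fy=4.5,interpolation=cv2.INTER_CUBIC))
p=np.load("side0.npz")["p"][...,::-1]; cv2.imwrite("pics/s1.png",cv2.resize(p[120:280,185:365],None,fx=3.7,fy=3.7,interpolation=cv2.INTER_CUBIC))
E
```

```text
(no output)
```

View pics/t1.png

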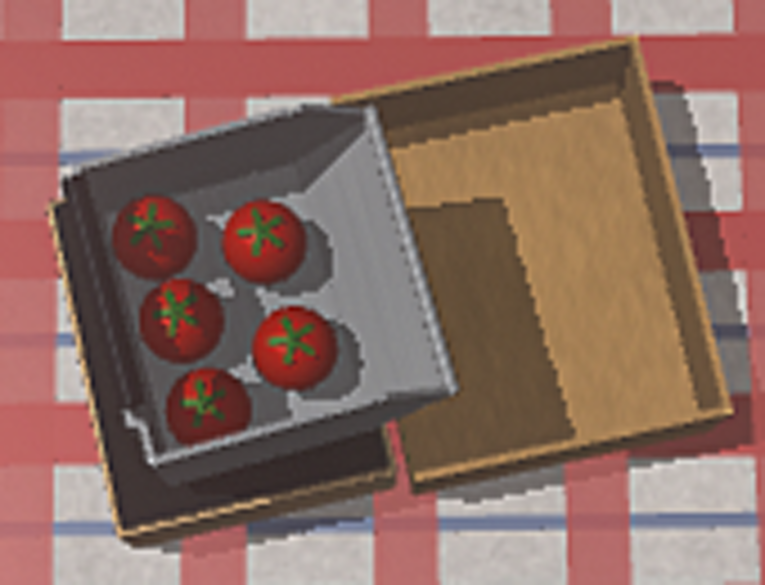

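View pics/s1.png

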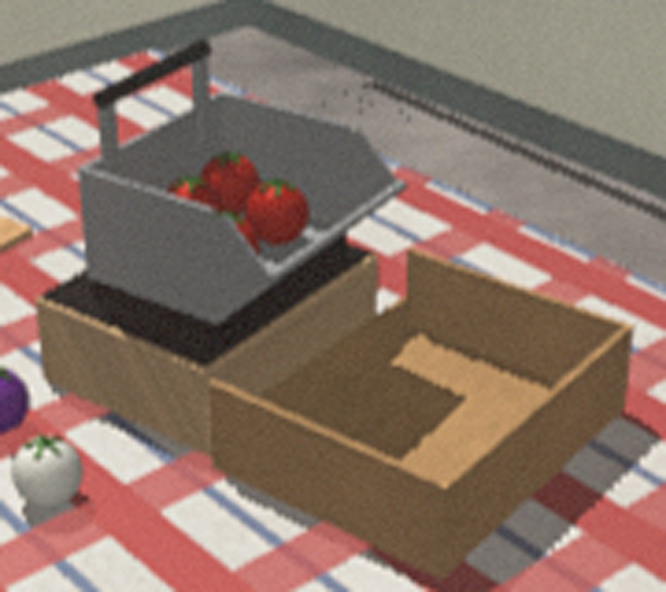

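```bash
python3 - <<'E'
from h import *
T=lambda a,b,z:atz("top",a/4.5-.5+165,b/4.5-.5+105,z)
S=lambda a,b,z:atz("side",a/3.7-.5+185,b/3.7-.5+120,z)
print("lip",T(372,108,.18),T(450,390,.18), "side",S(405,185,.18),S(268,273,.18))
print("rear",T(65,180,.23),T(153,465,.23),"side",S(85,172,.23),S(222,98,.23))
print("handle side",S(98,101,.285),S(208,47,.285))
print("crate far", T(635,38,.09),T(732,410,.09),"plinth rear",T(52,205,.095),T(122,535,.095))
for n in("top","side"):
    d=np.load(n+"0.npz")["d"]; r=(165,335,105,235) if n=="top" else (185,365,120,280)
    P=np.array([back(n,u,v,d[v,u]) for v in range(r[2],r[3]) for u in range(r[0],r[1]) if d[v,u]>0])
    m=(P[:,2]>.26)&(P[:,2]<.31);Q=P[m]; print(n,m.sum(),Q.mean(0),Q.min(0),Q.max(0))
    if m.sum()>5:
        B=Q[Q[:,2]>.275] ;c=B.mean(0);U,s,V=np.linalg.svd(B[:,:2]-c[:2]);print(len(B),c,V[0],s); t=(B[:,:2]-c[:2])@V[0];print(t.min(),t.max(), c[:2]+V[0]*(t.min()+t.max())/2)
E
```

```text
lip [0.73014381 0.02098278 0.18      ] [ 0.52861882 -0.0298794   0.18      ] side [0.73393244 0.02733402 0.18      ] [ 0.5339099  -0.01699929  0.18      ]
rear [0.66438272 0.22540047 0.23      ] [0.47257773 0.16533885 0.23      ] side [0.47198032 0.1593859  0.23      ] [0.6625459  0.20863258 0.23      ]
handle side [0.49985175 0.17338227 0.285     ] [0.64993365 0.21091618 0.285     ]
crate far [ 0.81617611 -0.18018574  0.09      ] [ 0.52752845 -0.24119663  0.09      ] plinth rear [0.68785962 0.2603283  0.095     ] [0.44062986 0.20535445 0.095     ]Traceback (most recent call last):
  File "<stdin>", line 10, in <module>
  File "h.py", line 6, in back
    c=cams.calibration(n);return c["R"].T@(np.array([(u-c["cx"])/c["fx"]*d,(v-c["cy"])/c["fy"]*d,d])-c["t"])
ValueError: time passes only in moves, steps and waits
```

```bash
sed -i 's/^from workcell import cams/from workcell import cams as _c\nclass cams:\n    _k={}\n    @staticmethod\n    def calibration(n):\n        if n not in cams._k: cams._k[n]=_c.calibration(n)\n        return cams._k[n]/' h.py
python3 - <<'E'
from h import *
for n in("top","side"):
    d=np.load(n+"0.npz")["d"]; r=(165,335,105,235) if n=="top" else (185,365,120,280)
    P=np.array([back(n,u,v,d[v,u]) for v in range(r[2],r[3]) for u in range(r[0],r[1]) if d[v,u]>0])
    m=(P[:,2]>.26)&(P[:,2]<.31);Q=P[m]; print(n,m.sum())
    if m.sum()>5:
        B=Q[Q[:,2]>.275] ;c=B.mean(0);U,s,V=np.linalg.svd(B[:,:2]-c[:2]);print(len(B),c,V[0],s); t=(B[:,:2]-c[:2])@V[0];print(t.min(),t.max(), c[:2]+V[0]*(t.min()+t.max())/2)
E
```

```text
top 306
304 [0.57224367 0.18903493 0.29046007] [-0.96561917 -0.2599608 ] [0.76523212 0.07895234]
-0.07782000239924639 0.07322504429258646 [0.57446215 0.18963218]
side 208
168 [0.56442187 0.18258501 0.28719128] [-0.96885406 -0.24763241] [0.60480331 0.04487026]
-0.08282328201877957 0.06996561746165078 [0.57065047 0.184177  ]
```

drive_tool(plan="1 0 -60 0 0 -9 0; 1 0 -60 0 0 -9 0; 1 0 0 0 0 -9 0; 1 0 0 0 0 -9 0; 1 0 0 0 0 0 0", grip_force=60)

```text
clock: 0.72
tcp_pos: [0.2065, 0.5336, 0.3713]
orientation: [0.426, -0.427, -0.56, 0.569]
wrist_force: [-0.2, -0.1, -0.0]
finger_gap: 0.0852
```

```bash
cat > st.py <<'E'
import numpy as np
from workcell import monitor
from scipy.spatial.transform import Rotation as Ro
def st():
    s=monitor.get_state();q=s["orientation"];R=Ro.from_quat([q[1],q[2],q[3],q[0]]).as_matrix();return s,np.array(s["tcp_pos"]),R
E
cat > to.py <<'E'
import sys
from st import *
s,p,R=st();np.set_printoptions(precision=4,suppress=True)
t=np.array([float(a) for a in sys.argv[1:4]])
print("t",s["clock"],"tcp",p,"gap",s["finger_gap"],"F",s["wrist_force"],"j",s["joint_pos"]);print(R,"azx",np.degrees(np.arctan2(R[1,0],R[0,0])))
print("shift tool mm",R.T@(t-p)*1000)
E
python3 to.py .573 .188 .37
```

```text
t 0.725 tcp [0.2065 0.5336 0.3713] gap 0.08524032682822666 F [-0.2099 -0.139  -0.0491] j [1.0614 0.321  0.3434 1.6056 0.     0.7844]
[[-0.2734 -0.0061 -0.9619]
 [ 0.9619 -0.0109 -0.2734]
 [-0.0088 -0.9999  0.0088]] azx 105.86946521969043
shift tool mm [-432.6596    2.8124 -258.1016]
```

drive_tool(plan="1 -43 0 -26 0 0 0; 1 -43 0 -26 0 0 0; 1 -43 0 -26 0 0 0; 1 -43 0 -26 0 0 0; 1 -43 0 -26 0 0 0; 1 -43 0 -26 0 0 0; 1 -43 0 -26 0 0 0; 1 -43 0 -26 0 1 0")

```text
clock: 1.72
tcp_pos: [0.5027, 0.2506, 0.3668]
orientation: [0.437, -0.436, -0.549, 0.564]
wrist_force: [-0.3, 1.0, -0.3]
finger_gap: 0.0852
```

```bash
python3 to.py .573 .188 .37
```

```text
t 1.725 tcp [0.5027 0.2506 0.3668] gap 0.08518141444374688 F [-0.2859  1.0213 -0.2872] j [ 0.3248  0.3024  0.3065  1.5924 -0.0106  0.0847]
[[-0.238  -0.0132 -0.9712]
 [ 0.9712 -0.0156 -0.2378]
 [-0.012  -0.9998  0.0165]] azx 103.76972480004106
shift tool mm [-77.5411  -3.1308 -53.3515]
```

drive_tool(plan="1 -39 -1 -26 0 0 0; 1 -38 -1 -26 0 0 0; 1 0 0 0 0 0 0; 1 0 0 0 0 0 0")

```text
clock: 2.22
tcp_pos: [0.5748, 0.1825, 0.365]
orientation: [0.443, -0.44, -0.544, 0.561]
wrist_force: [-0.8, 0.7, 0.2]
finger_gap: 0.0854
```

```bash
python3 to.py .573 .188 .288; python3 - <<'E'
from h import *
import cv2
from workcell import cams as c
p,d=c.read_camera("top"); cv2.imwrite("pics/t2.png",cv2.resize(p[105:235,125:295,::-1],None,fx=4,fy=4,interpolation=cv2.INTER_CUBIC))
p,d=c.read_camera("side"); cv2.imwrite("pics/s2.png",cv2.resize(p[80:240,165:345,::-1],None,fx=3.5,fy=3.5,interpolation=cv2.INTER_CUBIC))
E
```

```text
t 2.225 tcp [0.5748 0.1825 0.365 ] gap 0.0853520022286887 F [-0.7543  0.7334  0.2485] j [ 0.1804  0.3971  0.4378  1.6335 -0.0129 -0.042 ]
[[-0.2208 -0.0194 -0.9751]
 [ 0.9752 -0.0166 -0.2205]
 [-0.012  -0.9997  0.0226]] azx 102.75831489907327
shift tool mm [ 6.6961 76.8988 -1.211 ]
```

View pics/t2.png

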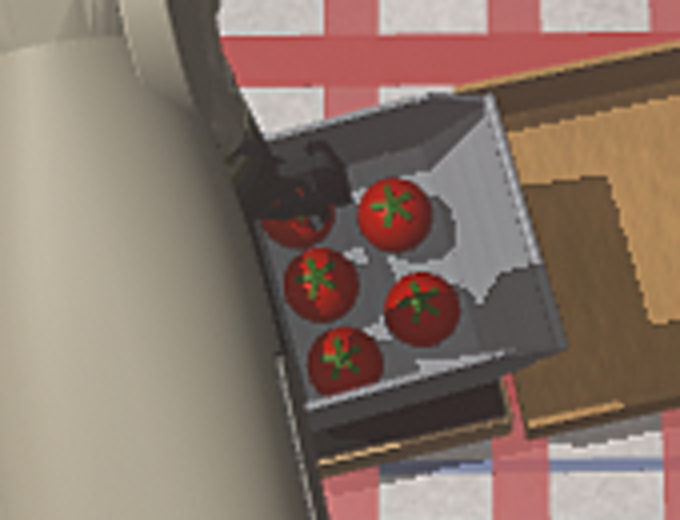

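View pics/s2.png

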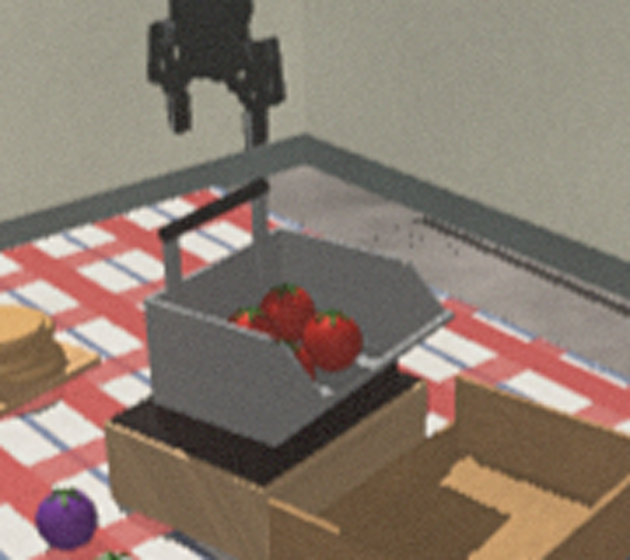

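```bash
python3 - <<'E'
from h import *
for X in ([.5748,.1825,.36],[.573,.188,.285],[.5,.168,.285],[.646,.208,.285],[.609,.047,.095],[.624,-.011,.18],[.573+.0365*0,.188,.365]):
    print(X,(pix("top",X)-[125,105])*4,(pix("side",X)-[165,80])*3.5)
E
```

```text
[0.5748, 0.1825, 0.36] [242.54232061 229.30901412] [216.50145604 135.38548364]
[0.573, 0.188, 0.285] [252.49415223 259.24919328] [215.83722781 209.02616089]
[0.5, 0.168, 0.285] [279.96564489 361.43800665] [164.34125805 235.46332015]
[0.646, 0.208, 0.285] [225.60834151 159.23900715] [263.64659528 184.48164085]
[0.609, 0.047, 0.095] [459.59573446 269.0845673 ] [341.62371775 423.25317632]
[0.624, -0.011, 0.18] [531.39811286 224.27173986] [393.39324886 362.27415041]
[0.573, 0.188, 0.365] [232.72825853 230.12749346] [211.2053296  129.24960099]
```

drive_tool(plan="1 6 20 -1 -1.3 -2 -0.7; 1 0 0 0 0 0 0")

```text
clock: 2.58
tcp_pos: [0.572, 0.1908, 0.3453]
orientation: [-0.43, 0.43, 0.561, -0.561]
wrist_force: [1.0, 0.3, -0.1]
finger_gap: 0.0854
```

```bash
python3 to.py .573 .188 .288
```

```text
t 2.575 tcp [0.572  0.1908 0.3453] gap 0.08544051791090834 F [ 1.0012  0.2933 -0.1465] j [ 0.1885  0.3684  0.3477  1.5492  0.0009 -0.0734]
[[-0.2589  0.0007 -0.9659]
 [ 0.9659  0.001  -0.2589]
 [ 0.0008 -1.     -0.0009]] azx 105.00626724969297
shift tool mm [-3.0047 57.3113 -0.1635]
```

drive_tool(plan="1 -3 20 0 0 0 0; 1 0 20 0 0 0 0; 1 0 17 0 0 0 0; 1 0 0 0 0 0 0")

```text
clock: 3.08
tcp_pos: [0.5718, 0.1908, 0.2923]
orientation: [-0.429, 0.431, 0.563, -0.56]
wrist_force: [-0.3, 0.1, -0.6]
finger_gap: 0.0857
```

```bash
python3 to.py .573 .188 .288; python3 - <<'E'
from h import *
import cv2
from workcell import cams as c
p,d=c.read_camera("side"); cv2.imwrite("pics/s3.png",cv2.resize(p[80:240,165:345,::-1],None,fx=3.5,fy=3.5,interpolation=cv2.INTER_CUBIC))
E
```

```text
t 3.075 tcp [0.5718 0.1908 0.2923] gap 0.0856679135422925 F [-0.286   0.0663 -0.5679] j [ 0.1891  0.3585  0.2047  1.4114 -0.0001 -0.074 ]
[[-0.26    0.0055 -0.9656]
 [ 0.9656  0.0009 -0.26  ]
 [-0.0005 -1.     -0.0055]] azx 105.07220754941385
shift tool mm [-3.0561  4.2592 -0.4361]
```

View pics/s3.png

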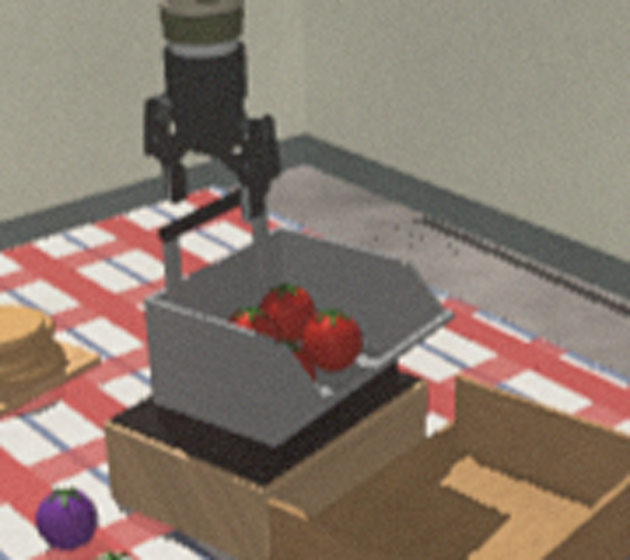

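The side view shows the fingers straddling the bar near its middle, the front one at (258,205) and the rear one at (175,190). I'll go down 5 mm and close.

drive_tool(plan="1 -2 5 0 0 0 0; 1 0 0 0 0 0 0; -0.3 0 0 0 0 0 0; -0.3 0 0 0 0 0 0; -0.6 0 0 0 0 0 0; -1 0 0 0 0 0 0; -1 0 0 0 0 0 0; -1 0 0 0 0 0 0")

```text
clock: 4.12
tcp_pos: [0.5734, 0.1913, 0.2914]
orientation: [-0.428, 0.431, 0.566, -0.557]
wrist_force: [0.4, 0.6, 0.6]
finger_gap: 0.0138
```

```bash
python3 to.py .573 .188 .288
```

```text
t 4.125 tcp [0.5734 0.1913 0.2914] gap 0.013830342682780238 F [0.4037 0.5552 0.6442] j [ 0.1873  0.3563  0.1994  1.4019  0.0042 -0.0769]
[[-0.2612  0.011  -0.9652]
 [ 0.9653  0.0063 -0.2612]
 [ 0.0033 -0.9999 -0.0123]] azx 105.14370348970117
shift tool mm [-3.0971  3.3714  1.3252]
```

drive_tool(plan="-1 0 0 0 0 0 0; -1 0 0 0 0 0 0")

```text
clock: 4.38
tcp_pos: [0.5734, 0.1913, 0.2914]
orientation: [-0.428, 0.431, 0.566, -0.557]
wrist_force: [0.1, 2.3, -0.4]
finger_gap: 0.0138
```

```bash
python3 to.py .573 .188 .288; python3 - <<'E'
from h import *
import cv2
from workcell import cams as c
p,d=c.read_camera("side"); cv2.imwrite("pics/s4.png",cv2.resize(p[110:180,200:280,::-1],None,fx=8,fy=8,interpolation=cv2.INTER_CUBIC))
E
```

```text
t 4.375 tcp [0.5734 0.1913 0.2914] gap 0.01381617006067397 F [ 0.1076  2.28   -0.4023] j [ 0.1873  0.3563  0.1994  1.402   0.0043 -0.0769]
[[-0.2612  0.0109 -0.9652]
 [ 0.9653  0.0064 -0.2612]
 [ 0.0034 -0.9999 -0.0122]] azx 105.14316230312835
shift tool mm [-3.1017  3.3958  1.3085]
```

View pics/s4.png

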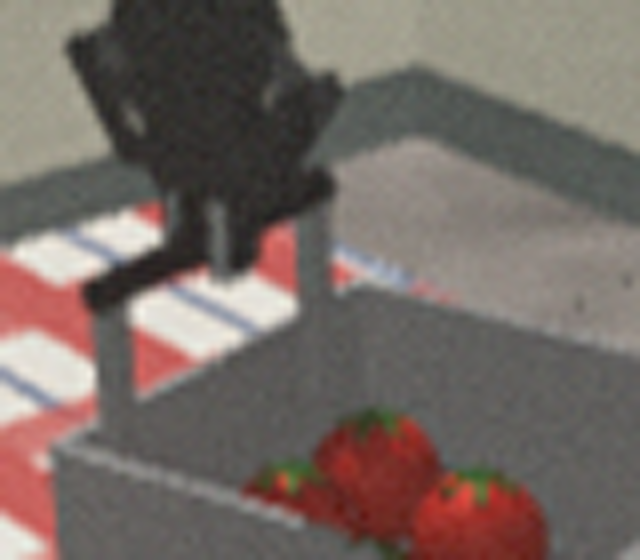

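```bash
cat > rock.py <<'E'
import sys
from st import *
np.set_printoptions(precision=1,suppress=True)
P0=np.array([.5734,.1913,.2914]);u=np.array([.2605,-.9655,0]);z=np.array([0,0,1.])
def tgt(th): c,s=np.cos(th),np.sin(th);return P0+u*(.145-.145*c+.190*s)+z*(.145*s+.190*c-.190)
E=P0+u*.145-z*.190
s,p,R=st();r=p-E;a,b=r@u,r@z
th=np.arctan2(190,-145)-np.arctan2(b,a)
print("t",s["clock"],"theta",np.degrees(th),"rad err mm",(np.hypot(a,b)-np.hypot(.145,.19))*1e3,"lat mm",r@np.cross(z,u)*1e3,"gap",s["finger_gap"]*1e3)
F=s["wrist_force"];rh=(a*u+b*z)/np.hypot(a,b);t=np.cross(np.cross(z,u),rh)
print("F radial",F@rh,"tang",F@t,"lat",F@np.cross(z,u), "T",s["ft_torque"],"v",np.abs(s["qvel"]).max())
print("tilt tool-y err (rotvec tool,deg)",np.degrees(R.T@np.cross(R[:,1],-z)),"azx",np.degrees(np.arctan2(R[1,0],R[0,0])))
if len(sys.argv)>1:
    step=np.radians(float(sys.argv[1]));q=p
    for i in range(int(sys.argv[2])):
        n=tgt(th+step*(i+1));print(R.T@(n-q)*1e3);q=n
E
python3 rock.py 2 8
```

```text
t 4.425 theta -0.006166372041317368 rad err mm 0.022199342358503182 lat mm 0.03370328853048986 gap 13.893565370390395
F radial 0.6741500078366018 tang -1.1885761317686458 lat 0.2911226578301181 T [0.2 0.  0. ] v 0.002341747721996566
tilt tool-y err (rotvec tool,deg) [ 0.7 -0.   0.2] azx 105.14462941958469
[-6.7 -5.  -0. ]
[-6.9 -4.7 -0.1]
[-7.  -4.5 -0. ]
[-7.2 -4.2 -0. ]
[-7.3 -4.  -0. ]
[-7.5 -3.7 -0. ]
[-7.6 -3.5 -0. ]
[-7.7 -3.2 -0. ]
```

drive_tool(plan="-1 -6.7 -5 0 0 0 0; -1 -6.9 -4.7 0 0 0 0; -1 -7 -4.5 0 0 0 0; -1 -7.2 -4.2 0 0 0 0")

```text
clock: 4.92
tcp_pos: [0.5789, 0.1704, 0.3063]
orientation: [-0.432, 0.425, 0.569, -0.556]
wrist_force: [0.4, 8.0, -4.8]
finger_gap: 0.0141
```

```bash
python3 rock.py 2 8
```

```text
t 4.925 theta 6.288802047423965 rad err mm 0.18074799550238385 lat mm -0.17068205977951947 gap 14.136244981368035
F radial -0.15360687938690692 tang -8.97297101909073 lat 2.4634913899143354 T [ 1.9  0.1 -0.1] v 0.09894170811179442
tilt tool-y err (rotvec tool,deg) [ 0.5 -0.   1.1] azx 105.41610215342988
[-7.2 -4.2 -0.2]
[-7.3 -4.1  0. ]
[-7.4 -3.8  0. ]
[-7.5 -3.6  0. ]
[-7.7 -3.3  0. ]
[-7.8 -3.   0. ]
[-7.9 -2.7  0. ]
[-8.  -2.5  0. ]
```

drive_tool(plan="-1 -7.2 -4.2 0 0 0 0.3; -1 -7.3 -4.1 0 0 0 0.3; -1 -7.4 -3.8 0 0 0 0.3; -1 -7.5 -3.6 0 0 0 0.3; -1 -7.7 -3.3 0 0 0 0.3; -1 -7.8 -3 0 0 0 0.3; -1 -7.9 -2.7 0 0 0 0.3; -1 -8 -2.5 0 0 0 0.3")

```text
clock: 5.92
tcp_pos: [0.5918, 0.1227, 0.3306]
orientation: [-0.428, 0.425, 0.568, -0.56]
wrist_force: [-0.2, 5.8, -2.3]
finger_gap: 0.0135
```

```bash
python3 rock.py 2 8;python3 - <<'E'
from h import *
import cv2
from workcell import cams as c
p,d=c.read_camera("side"); cv2.imwrite("pics/s5.png",cv2.resize(p[80:280,165:365,::-1],None,fx=3,fy=3,interpolation=cv2.INTER_CUBIC))
E
```

```text
t 5.925 theta 19.452535902170872 rad err mm 1.8554880075237756 lat mm -0.07378263024689624 gap 13.538352223926514
F radial -0.45813215153367776 tang -6.0919468115590085 lat 1.3166714899377967 T [ 1.8  0.3 -0.1] v 0.08712636657384454
tilt tool-y err (rotvec tool,deg) [ 0.3 -0.   0.6] azx 105.81197940808106
[-8.5 -0.7  0. ]
[-8.  -2.2  0.1]
[-8.1 -1.9  0.1]
[-8.2 -1.7  0.1]
[-8.2 -1.4  0.1]
[-8.3 -1.1  0.1]
[-8.3 -0.8  0.1]
[-8.3 -0.5  0.1]
```

View pics/s5.png

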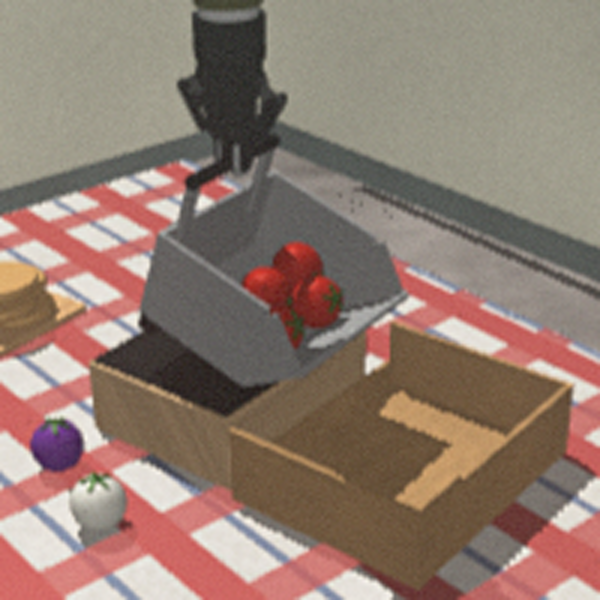

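The tub is rocking on its front edge at about 20° and the tomatoes are gathering at the sloping wall.

drive_tool(plan="-1 -8.3 -1.2 0 0 0 0.2; -1 -8 -1.8 0 0 0 0.2; -1 -8.1 -1.6 0 0 0 0.2; -1 -8.2 -1.4 0 0 0 0.2; -1 -8.2 -1.2 0 0 0 0.2; -1 -8.3 -1 0 0 0 0.2; -1 -8.3 -0.7 0 0 0 0.2; -1 -8.3 -0.4 0 0 0 0.2")

```text
clock: 6.98
tcp_pos: [0.6075, 0.0656, 0.344]
orientation: [-0.423, 0.428, 0.568, -0.562]
wrist_force: [-0.8, 3.7, 2.0]
finger_gap: 0.0139
```

```bash
python3 rock.py 2 8
```

```text
t 6.975 theta 33.87016986622427 rad err mm 4.014212412315671 lat mm 0.13182521821143234 gap 13.86744117155512
F radial 2.2205635366094962 tang -3.5981130780820463 lat 0.20775781432225485 T [ 1.2  0.5 -0.2] v 0.09861843962030277
tilt tool-y err (rotvec tool,deg) [ 0.7 -0.  -0. ] azx 106.02576148256722
[-8.6  3.6  0.3]
[-8.3 -0.1  0.1]
[-8.3  0.2  0.1]
[-8.3  0.5  0.1]
[-8.3  0.8  0.1]
[-8.3  1.1  0.1]
[-8.2  1.4  0.1]
[-8.2  1.7  0.2]
```

drive_tool(plan="-1 -8.4 1.2 0 0 0.1 0; -1 -8.3 0.8 0 0.1 0.1 0; -1 -8.3 1.2 0 0 0.1 0; -1 -8.3 1.3 0 0.1 0.1 0; -1 -8.3 1.4 0 0 0.1 0; -1 -8.2 1.7 0 0.1 0 0")

```text
clock: 7.72
tcp_pos: [0.6219, 0.0129, 0.3393]
orientation: [-0.425, 0.432, 0.564, -0.561]
wrist_force: [0.5, 1.8, 3.3]
finger_gap: 0.0131
```

```bash
python3 rock.py 2 8;python3 - <<'E'
from h import *
import cv2
from workcell import cams as c
p,d=c.read_camera("side"); cv2.imwrite("pics/s6.png",cv2.resize(p[80:280,165:365,::-1],None,fx=3,fy=3,interpolation=cv2.INTER_CUBIC))
E
```

```text
t 7.725 theta 46.86123274281484 rad err mm 2.172617903618862 lat mm 0.39886771948319305 gap 13.136162034478824
F radial 3.040498496948379 tang -2.0867183397153597 lat 0.972484315886576 T [ 0.5  0.2 -0.1] v 0.1096316861454795
tilt tool-y err (rotvec tool,deg) [ 0.5 -0.  -0.3] azx 105.43300919879478
[-7.8  3.7  0.5]
[-8.1  1.8  0.1]
[-8.1  2.1  0.1]
[-8.   2.4  0.1]
[-7.9  2.7  0.1]
[-7.8  3.   0.1]
[-7.7  3.2  0.1]
[-7.6  3.5  0.1]
```

View pics/s6.png

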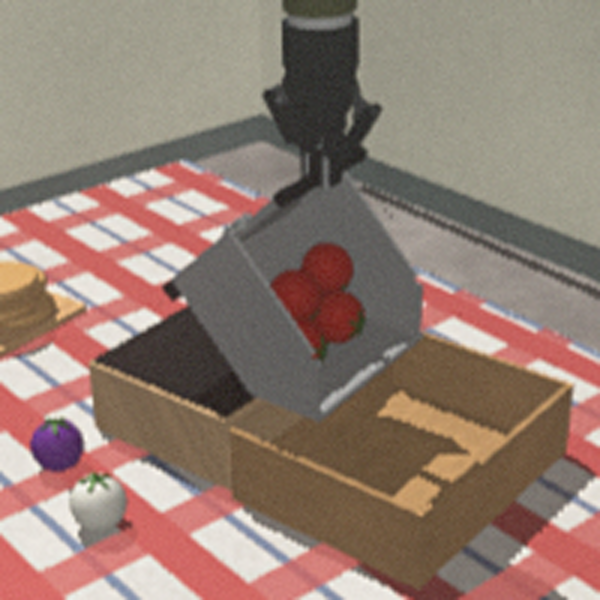

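drive_tool(plan="-1 -6 2 0.1 0.1 0 0; -1 -6 2 0.1 0 0 0; -1 -6 2 0.1 0.1 0 0; -1 -6 2.2 0.1 0 0 0; -1 -6 2.4 0.1 0.1 0 0; -1 -6 2.6 0.1 0 0 0; -1 -6 2.7 0.1 0 0 0; -1 -6 2.8 0.1 0 0 0")

```text
clock: 8.78
tcp_pos: [0.6365, -0.0404, 0.3215]
orientation: [0.424, -0.434, -0.562, 0.563]
wrist_force: [1.0, -0.1, 1.6]
finger_gap: 0.0134
```

```bash
python3 rock.py 1.5 8
```

```text
t 8.775 theta 60.73431651735799 rad err mm 0.7957307650460488 lat mm 0.5930755027165245 gap 13.350536487757156
F radial 1.6280593675222663 tang -0.33499134297864613 lat 0.9299976382524843 T [ 0.1 -0.1  0.1] v 0.07365148306648625
tilt tool-y err (rotvec tool,deg) [ 0.4 -0.  -0.7] azx 105.28403949638887
[-5.4  3.3  0.6]
[-5.6  2.8  0. ]
[-5.5  2.9  0. ]
[-5.5  3.1  0. ]
[-5.4  3.2  0. ]
[-5.3  3.3  0. ]
[-5.2  3.5  0. ]
[-5.1  3.6  0. ]
```

drive_tool(plan="-1 -5.4 3 0.1 0 0 -0.1; -1 -5.4 3 0.1 0 0 -0.1; -1 -5.4 3.1 0.1 0 0 -0.1; -1 -5.4 3.2 0 0 0 -0.1; -1 -5.3 3.3 0 0 0 -0.1; -1 -5.2 3.4 0 0 0 -0.1")

```text
clock: 9.52
tcp_pos: [0.6461, -0.0752, 0.3013]
orientation: [-0.427, 0.432, 0.563, -0.56]
wrist_force: [-0.2, -1.6, 2.1]
finger_gap: 0.0133
```

```bash
python3 rock.py 1.5 3;python3 - <<'E'
from h import *
import cv2
from workcell import cams as c
p,d=c.read_camera("side"); cv2.imwrite("pics/s7.png",cv2.resize(p[80:280,165:365,::-1],None,fx=3,fy=3,interpolation=cv2.INTER_CUBIC))
E
```

```text
t 9.525 theta 70.62685206856895 rad err mm 0.09095447016677083 lat mm 0.7296967416851388 gap 13.281280734518589
F radial 2.6416720616609957 tang 0.1215071612078841 lat -0.5763965555849154 T [ 0. -0.  0.] v 0.06754599898677684
tilt tool-y err (rotvec tool,deg) [ 0.4  0.  -0.1] azx 105.23619721164731
[-5.1  3.6  0.8]
[-5.1  3.6  0. ]
[-5.   3.8  0. ]
```

View pics/s7.png

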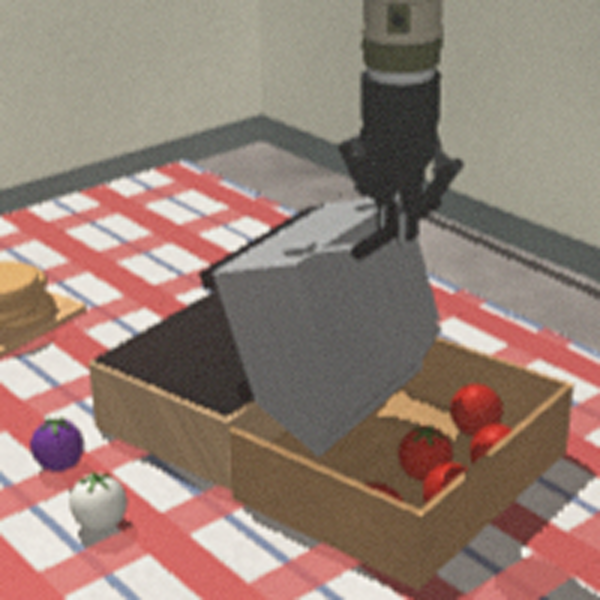

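All five tomatoes look to be in the crate, at (475,408), (495,445), (425,450), (445,480) and (382,492). I'll hold briefly and check.

drive_tool(plan="-1 0 0 0 0 0 0; -1 0 0 0 0 0 0; -1 0 0 0 0 0 0; -1 0 0 0 0 0 0; -1 0 0 0 0 0 0; -1 0 0 0 0 0 0")

```text
clock: 10.32
tcp_pos: [0.6463, -0.0758, 0.3008]
orientation: [-0.427, 0.432, 0.563, -0.561]
wrist_force: [-0.3, -2.5, 2.4]
finger_gap: 0.0135
```

```bash
python3 rock.py -2 8;python3 - <<'E'
from h import *
import cv2
from workcell import cams as c
p,d=c.read_camera("side"); cv2.imwrite("pics/s8.png",cv2.resize(p[80:280,165:365,::-1],None,fx=2.5,fy=2.5,interpolation=cv2.INTER_CUBIC))
E
```

```text
t 10.325 theta 70.81717700384557 rad err mm 0.07193639607377955 lat mm 0.7611006503070802 gap 13.461713117017725
F radial 3.2830356185452536 tang 0.6597512187320689 lat -0.969959089609381 T [-0.1 -0.1  0. ] v 0.002428027171440997
tilt tool-y err (rotvec tool,deg) [ 0.4 -0.  -0.2] azx 105.2201353624327
[ 7.1 -4.4  0.7]
[ 7.2 -4.3 -0. ]
[ 7.3 -4.  -0. ]
[ 7.5 -3.7 -0. ]
[ 7.6 -3.5 -0. ]
[ 7.7 -3.2 -0. ]
[ 7.8 -2.9 -0. ]
[ 7.9 -2.7 -0. ]
```

View pics/s8.png

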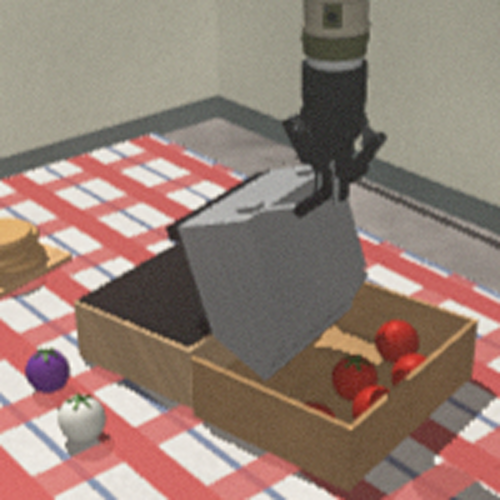

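The tomatoes are at rest and all five are in the crate. Now easing the tub back.

drive_tool(plan="-1 5 -3.1 0.1 0 0 0; -1 6 -3.5 0.1 0 0 0; -1 7 -4 0.1 0 0 0; -1 7.2 -4 0.1 0 0 0; -1 7.4 -3.8 0.1 0 0 0; -1 7.6 -3.6 0.1 0 0 0; -1 7.7 -3.3 0 0 0 0; -1 7.8 -3 0 0 0 0")

```text
clock: 11.38
tcp_pos: [0.6305, -0.0191, 0.3301]
orientation: [-0.426, 0.432, 0.563, -0.561]
wrist_force: [2.2, -1.6, -2.6]
finger_gap: 0.0136
```

```bash
python3 rock.py -2 8
```

```text
t 11.375 theta 55.04835369536296 rad err mm 1.1058090405385579 lat mm 0.29309329262022904 gap 13.624189856367282
F radial -1.8272809243219685 tang 2.8493213028148925 lat 1.7315059563339799 T [-0.9 -0.6  0. ] v 0.10018252049942408
tilt tool-y err (rotvec tool,deg) [ 0.4 -0.  -0.3] azx 105.2312065278359
[ 8.3 -1.4  0.3]
[ 8.1 -2.2 -0. ]
[ 8.1 -1.9 -0. ]
[ 8.2 -1.6 -0. ]
[ 8.2 -1.3 -0. ]
[ 8.3 -1.  -0. ]
[ 8.3 -0.7 -0. ]
[ 8.3 -0.4 -0. ]
```

drive_tool(plan="-1 8.2 -1.8 0 0 0 0; -1 8.1 -1.9 0 0 0 0; -1 8.1 -1.6 0 0 0 0; -1 8.2 -1.4 0 0 0 0; -1 8.2 -1.1 0 0 0 0; -1 8.3 -0.8 0 0 0 0; -1 8.3 -0.5 0 0 0 0; -1 8.3 -0.2 0 0 0 0")

```text
clock: 12.38
tcp_pos: [0.6119, 0.0493, 0.3432]
orientation: [-0.425, 0.434, 0.564, -0.56]
wrist_force: [0.8, -1.4, 4.9]
finger_gap: 0.0138
```

```bash
python3 rock.py -2 8
```

```text
t 12.375 theta 37.858847578268524 rad err mm 2.839607870382732 lat mm 0.17835042364581738 gap 13.842042724788767
F radial 4.8943836941164 tang 1.4956471267735223 lat 0.43047224303973824 T [-0.7 -0.3 -0. ] v 0.1118212710764125
tilt tool-y err (rotvec tool,deg) [ 0.7 -0.  -0.4] azx 105.26256961921877
[8.4 2.8 0.2]
[ 8.3  0.3 -0. ]
[ 8.3  0.6 -0. ]
[ 8.3  0.9 -0. ]
[ 8.3  1.2 -0. ]
[ 8.2  1.5 -0. ]
[ 8.2  1.7 -0. ]
[8.1 2.  0. ]
```

drive_tool(plan="-1 8.3 0.8 0 0.1 0 -0.1; -1 8.3 0.8 0 0.1 0 -0.1; -1 8.3 1 0 0.1 0 -0.1; -1 8.3 1.2 0 0.1 0 -0.1; -1 8.2 1.5 0 0 0 -0.1; -1 8.2 1.8 0 0 0 -0.1; -1 8.1 2 0 0 0 -0.1; -1 8 2.3 0 0 0 -0.1")

```text
clock: 13.38
tcp_pos: [0.5925, 0.1198, 0.3305]
orientation: [-0.431, 0.426, 0.566, -0.559]
wrist_force: [1.4, 0.4, 0.9]
finger_gap: 0.0138
```

```bash
python3 rock.py -2 8
```

```text
t 13.375 theta 20.138389514959687 rad err mm 0.8739373007773943 lat mm -0.15412297827618984 gap 13.781719396501241
F radial 0.9112195550375582 tang 0.2679905382279367 lat 1.4853154563894984 T [-0.7 -0.6 -0. ] v 0.10600056804384493
tilt tool-y err (rotvec tool,deg) [0.2 0.  0.7] azx 105.38561679164506
[ 7.6  3.5 -0.2]
[ 7.8  3.  -0. ]
[ 7.7  3.2 -0. ]
[ 7.6  3.5 -0. ]
[ 7.4  3.8 -0. ]
[ 7.3  4.  -0. ]
[ 7.2  4.3 -0. ]
[ 7.   4.5 -0. ]
```

Slowing down for the last part.

drive_tool(plan="-1 7.6 3.3 0 0 0 0; -1 7.6 3.2 0 0 0 0; -1 7.5 3.5 0 0 0 0; -1 7 3.5 0 0 0 0; -1 6 3.3 0 0 0 0; -1 5 2.8 0 0 0 0; -1 4 2.4 0 0 0 0; -1 4 2.5 0 0 0 0")

```text
clock: 14.38
tcp_pos: [0.5782, 0.1714, 0.3039]
orientation: [-0.432, 0.425, 0.566, -0.559]
wrist_force: [1.0, 4.1, 1.0]
finger_gap: 0.014
```

```bash
python3 rock.py -1 8
```

```text
t 14.375 theta 5.7603559094557975 rad err mm -1.2706376432614352 lat mm -0.528099742746937 gap 13.97573502544416
F radial 2.7709785760806183 tang -2.6872176772705787 lat 2.0438817833497898 T [-0.  -0.5  0. ] v 0.05927269949570111
tilt tool-y err (rotvec tool,deg) [0.1 0.  0.8] azx 105.42961437101057
[ 4.2  1.2 -0.6]
[ 3.5  2.3 -0. ]
[ 3.4  2.4 -0. ]
[ 3.4  2.4 -0. ]
[ 3.3  2.5 -0. ]
[ 3.3  2.6 -0. ]
[ 3.2  2.6 -0. ]
[ 3.2  2.7 -0. ]
```

drive_tool(plan="-1 3.5 1.8 0 0 0 0; -1 3.4 2 0 0 0 0; -1 3.3 2.2 0 0 0 0; -1 3.2 2.3 0 0 0 0; -1 3 2.3 0 0 0 0; -1 2 1.6 0 0 0 0")

```text
clock: 15.12
tcp_pos: [0.573, 0.1896, 0.291]
orientation: [-0.432, 0.425, 0.565, -0.559]
wrist_force: [1.8, -2.7, 5.1]
finger_gap: 0.0139
```

```bash
python3 rock.py -1 3
```

```text
t 15.125 theta 0.24073756900548024 rad err mm -1.2322708419867379 lat mm -0.8158199934358366 gap 13.866266726690494
F radial 2.2283476250893597 tang 5.571505198723862 lat 1.0573858037290804 T [-0.7 -0.2  0. ] v 0.0398482724918826
tilt tool-y err (rotvec tool,deg) [ 0.1 -0.   0.7] azx 105.39104079791437
[ 4.   1.6 -0.8]
[ 3.2  2.6 -0. ]
[ 3.2  2.7 -0. ]
```

drive_tool(plan="-1 1.5 1 0 0 0 0; -1 0 0 0 0 0 0; -1 0 0 0 0 0 0")

```text
clock: 15.5
tcp_pos: [0.573, 0.1896, 0.2911]
orientation: [-0.431, 0.427, 0.565, -0.559]
wrist_force: [0.8, 1.1, -0.2]
finger_gap: 0.0137
```

```bash
python3 rock.py;python3 - <<'E'
from h import *
import cv2
from workcell import cams as c
p,d=c.read_camera("side"); cv2.imwrite("pics/s9.png",cv2.resize(p[120:280,185:365,::-1],None,fx=3.7,fy=3.7,interpolation=cv2.INTER_CUBIC))
E
```

```text
t 15.5 theta 0.24863040975893808 rad err mm -1.204804062771736 lat mm -0.839318102095589 gap 13.74438356848785
F radial 0.382248207249058 tang -0.8280404126889873 lat 1.0488602639563402 T [ 0.1 -0.3  0. ] v 0.0014254708857871412
tilt tool-y err (rotvec tool,deg) [ 0.1 -0.   0.6] azx 105.29627844569927
```

View pics/s9.png

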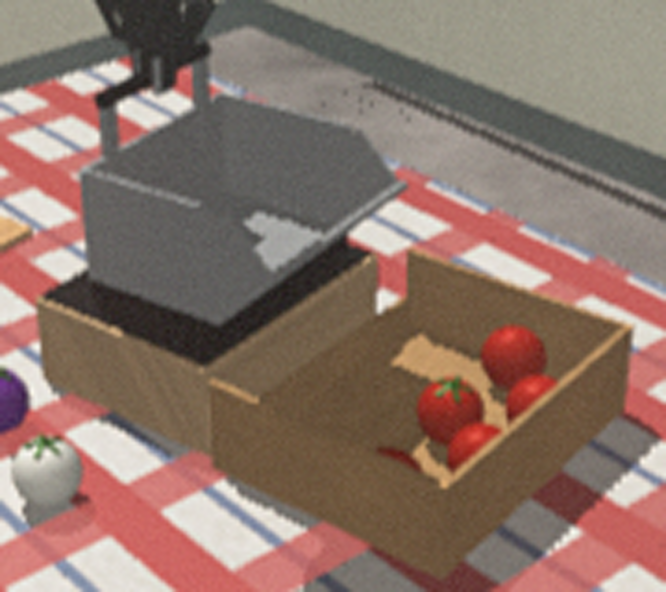

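The tub is back where it was: the lip corner at (405,185) and the handle ends match the first picture. Releasing.

drive_tool(plan="-0.6 0 0 0 0 0 0; -0.2 0 0 0 0 0 0; 0.3 0 0 0 0 0 0; 1 0 0 0 0 0 0; 1 0 0 0 0 0 0; 1 0 0 0 0 0 0")

```text
clock: 16.3
tcp_pos: [0.5715, 0.1891, 0.29]
orientation: [-0.432, 0.426, 0.564, -0.56]
wrist_force: [-0.0, 0.4, -0.4]
finger_gap: 0.0858
```

drive_tool(plan="1 0 -15 0 0 0 0; 1 0 -30 0 0 0 0; 1 0 -40 0 0 0 0; 1 0 -20 0 0 0 0; 1 0 0 0 0 0 0; 1 0 0 0 0 0 0; 1 0 0 0 0 0 0; 1 0 0 0 0 0 0")

```text
clock: 17.3
tcp_pos: [0.5712, 0.188, 0.4002]
orientation: [-0.432, 0.426, 0.564, -0.56]
wrist_force: [-0.8, 0.4, 0.8]
finger_gap: 0.0857
```

```bash
python3 rock.py;python3 - <<'E'
from h import *
import cv2
from workcell import cams as c
p,d=c.read_camera("side"); cv2.imwrite("pics/s10.png",cv2.resize(p[80:280,165:365,::-1],None,fx=3,fy=3,interpolation=cv2.INTER_CUBIC))
p,d=c.read_camera("top"); cv2.imwrite("pics/t10.png",p[...,::-1])
E
```

```text
t 17.3 theta 11.866055179786526 rad err mm 92.0120075005374 lat mm -2.9622587984648296 gap 85.66686051424126
F radial 0.9438658194277421 tang -0.2077207351150454 lat -0.7193310716252093 T [ 0.1 -0.  -0. ] v 0.009841505355750183
tilt tool-y err (rotvec tool,deg) [-0.1 -0.   0.6] azx 105.28125273967073
```

View pics/s10.png

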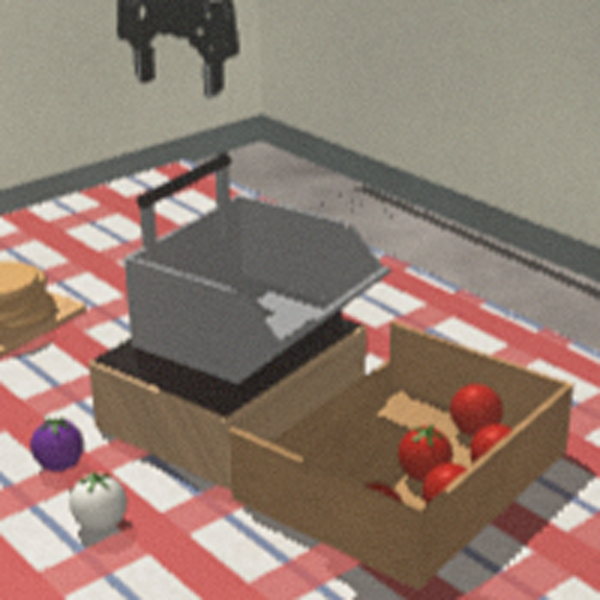

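View pics/t10.png

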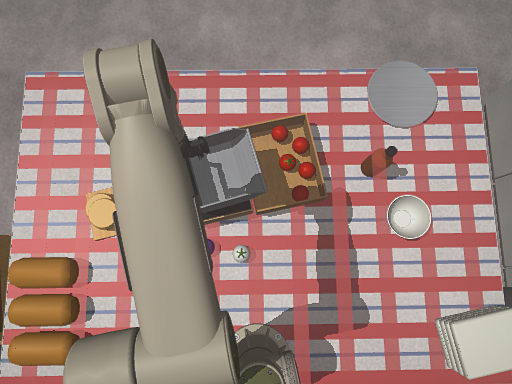

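```bash
python3 -c "
from workcell import job;print(job.hand_in())"
```

```text
the job is handed in; nothing more can be done
None
```

I pinched the handle bar from above and rocked the tub forward on its front edge to about 71° with the tool pointing down, and all five tomatoes rolled into the crate. I then eased the tub back until it was seated, released it, backed off about 110 mm above the handle and handed the job in at about 17.4 s.

**Last checks (after letting go)**
- **Tomatoes:** the top view shows all five inside the crate walls, at about (280,133), (300,145), (289,162), (307,170) and (300,192).
- **Tub:** it stands upright and empty. Its lip and handle sit at their first-picture pixel positions, and the gripped handle came back within about 2 mm of where I grasped it.
- **Bystanders:** the bottle and bowl have not shifted. The bread board looked in place too, but the arm hid part of it in the last top view.
- **Forces:** wrist forces read after each move stayed below about 10 N, and the gripper now touches nothing.

**Disagreements:** the finger opening read about 13.8 mm on the 16 mm bar. The path strayed up to 4 mm from the ideal arc mid-tilt, and I corrected it as I went. The hand-in gave no verdict.

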